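# Lift a flat gasket plate off the work board and lay it in the wash tray

## Robot

A 6-joint arm with a two-finger parallel gripper is mounted at the origin on the work surface. World frame = base frame: x ahead of the robot, y to its left, z up, the work surface at z = 0. Lengths are in m, angles in rad, forces in N, time in s.
With the tool pointing down it reaches from about 0.3 to 0.775 m from the base axis. Payload 14.6 kg.
Tool frame: the origin (TCP) lies between the finger pads; the fingertips stand 8 mm ahead of it and the grasp point (between the pads) lies 11 mm behind it (ctrl.tip_reach is the distance from the TCP to the fingertips, in m); y points along the fingers, z is the direction in which the jaws open and shut, and the axes are right-handed (so a half turn about y gives the same grasp; the last joint's range is limited). The gripper opens to 94 mm and grips with 3 to 60 N. Pads are 16 mm wide; open, the fingers measure 119 mm over their backs; the gripper's body (75 mm by 177 mm) begins 78 mm behind the grasp point.
Start: joints at [-1.303, 0.3, 1.521, -0, 1.321, -0.067], TCP at [0.181, -0.519, 0.213] pointing down, gripper open.
Joint ranges: [-3.03, 3.03], [-0.79, 2.21], [0.23, 2.52], [-1.04, 4.18], [0, 3.07], [-2.55, 2.55]. Speed limits (rad/s): [2.22, 2.22, 2.57, 3.14, 3.14, 3.14].

## Interface

Orientations are given as [roll, pitch, yaw] about the fixed x, y, z axes, in that order (R = Rz(yaw) Ry(pitch) Rx(roll)).
In Python, from station import ctrl gives the robot as it stands.
- The arm moves only by the tool play_rows, never from a script. Its arguments are lists of equal length, an entry for each row: "twist": the turn, a rotation vector about the world's x, y, z as a fraction of full scale, a list of three; "travel": the shift along the world's x, y, z as a fraction of full scale, a list of three; "grip": the gripper's target within -1 to 1 (shut at 1, half-way at 0, fully open at -1). A call has 1 to 12 rows; each row shifts and turns the commanded pose from where the row before left it; what a row does not reach is not made up. Full scale, the value 1, is 5 cm for a shift and 90 degrees for a turn. A row lasts 1/10 s, in which the tool goes at most 50 mm and 8.59 degrees, less where a joint would pass 70% of its speed; a pose out of reach is approached as far as the arm can. A call with a number of a shift or a turn outside -1 to 1 is refused whole. A call with a gripper value outside its range is refused whole. The fingers move at their own pace and stop on an object; "force" is the grip in N (left out, the last holds). Time passes only in rows, so rows that do not move let the fingers close. It gives the time, the measured TCP pose, the force and the opening at its end, in the units of the state.
- ctrl.get_obs(): the state, without advancing time (a new reading comes with each control period).
- ctrl.camera(name): name is "side" or "top"; returns a dict with "img" (480x640x3 uint8, red, green, blue), "vfov" (degrees; the focal length in pixels is half the picture's height over the tangent of half this angle, whatever the lens; pixels are square), "cx", "cy" (the principal point, pixels), "k1" (the pictures are not rectified: a ray, as slopes to the right and down, at radius r is drawn at 1 + k1 r^2 times it, then the intrinsics apply), "rvec" (rotation vector, rad) and "tvec" (3), from world to camera coordinates, as OpenCV has them. Camera axes: x right, y down, z forward; pixel columns grow to the right and rows downward; lengths in m; the calibration is good to about 2 mm. A picture is of the moment at which its call begins. There is no depth.
- ctrl.hand_in(): hands the job in, once; it reports no verdict.
Trained networks look in a picture, given as the dict that the camera call returned (one of the last four; its "shot" number tells which), for a name from the list of things; names that differ only in an ending like _2 or _b are one class to them, and where a whole thing is asked for, a point or a joint stands for the part that bears it (a point fixed in the world has none). Each returns a list of dicts, best first, with "confidence" (0 to 1); they miss things now and then, are a little off and sometimes report something else, mostly with a low value. They report only what shows in the picture. A call takes as long as a camera call. They do not tell look-alikes from the thing itself.
- ctrl.boxes_of(name, picture): "point" ([column, row] in pixels, amid what is visible of it).
- ctrl.trace(name, picture): "pixels" (480x640 bool, what is visible of it) and "point" ([column, row] in pixels, amid what is visible of it).
The state is a dict: "time_s": time; "qpos": joint angles; "joint_vel": joint speeds; "tau": joint torques, N m; "ee_pos": TCP position; "eef_rot": TCP orientation; "force": force on the tool from outside, world axes, zero at the start; "moment": the same for the moment, N m; "grip_width": finger opening in m.
Only numpy, scipy, OpenCV 4.12 (cv2) and the standard library are available. Lean on these libraries where they do the work, as an engineer would, in place of code of your own. Each camera call takes 0.05 s, during which the arm holds its last target.

## Task

The oblong stainless gasket plate lies flat on the raised white board, too thin to pick up well where it lies. Slide it towards the robot until about a third of its length sticks out over the board's near edge, take hold of the part that sticks out, lift it well clear of the board and lower it into the empty metal wash tray, letting go only when it is down inside the tray so that it lies flat on the tray's floor. Leave the square gasket plate where it is.

Things in the scene. Friction and masses are not known exactly. Their poses are not given: they have to be found in the camera images.
- oblong_plate: loose flat stainless plate, 110 mm long (its x) by 55 mm wide (its y) by 4 mm thick, about 0.2 kg, with a black rubber gasket let into its upper face as an oblong outline. Origin at the centre of its underside, z up. It starts flat on the board, its length within about 10 degrees of the board's x axis, its near end 10 to 30 mm inside the board's near edge
- square_plate: loose flat stainless plate, 80 by 80 by 4 mm, with a black square gasket outline, lying on the board beside or one place away from the oblong one. Origin at the centre of its underside. To be left alone
- board: fixed raised work board: white plastic top on a dark steel block, 170 mm (its x) by 340 mm (its y), its top 50 mm above the table. Origin at the centre of its underside, on the table; its x axis points away from the robot (turned up to about 9 degrees), so its near edge lies at x = -85 mm in its frame. Also on it is a loose steel ring 64 mm across and 18 mm high. In front of the board two lids 12 mm high lie on the table
- tray: fixed shallow open metal tray, empty, on the table to the left or right of the board (on the other side stands a clear tub of brass-coloured lids, 70 mm high). Outside 220 mm (its x) by 200 mm (its y) by 22 mm high, walls and floor 4 mm thick. Origin at the centre of its underside, on the table; the floor's upper face is 4 mm above it
There are look-alikes about, which are no part of the job. Leave any red look-alike of the oblong_plate alone.

How it is judged:
By the outcome, as a careful person would: the job done as asked, in the order asked, and still so for the second after the job is handed in, with the robot touching nothing.
It also fails if it takes over 58 s, if anything falls off the work surface, if the arm or the gripper's body presses on something with over 40 N, if the wrist force passes 120 N, or if a joint passes its speed limit or range.

## Working session

There is one attempt and no reset: what is moved stays moved. The work goes in short steps, Python scripts to look and compute and a tool call to move; the robot and the scene stay as the last step left them, time stands still between calls to the robot, and variables do not carry over. Pictures are saved under pics/ and viewed, and the job is handed in when it is done.

Besides the shell and the picture viewer there is one more tool, called after "Request:" as name(argument=value, ...) on one line, values as JSON. play_rows: Moves the arm, as the interface text tells. Its arguments: {"type":"object","properties":{"twist":{"type":"array"},"travel":{"type":"array"},"grip":{"type":"array"},"force":{"type":"number"}},"required":["twist","travel","grip"]}

```bash
ls; mkdir -p pics
cat > h.py <<'E'
import numpy as np,cv2
from station import ctrl
def K(c):
    f=240/np.tan(np.radians(c['vfov'])/2); return f
def proj(P,c):
    P=np.atleast_2d(P).astype(float);R=cv2.Rodrigues(np.array(c['rvec'],float))[0]
    q=P@R.T+np.array(c['tvec']);s=q[:,:2]/q[:,2:];r2=(s**2).sum(1,keepdims=True)
    return s*(1+c['k1']*r2)*K(c)+[c['cx'],c['cy']]
def unproj(px,z,c):
    px=np.atleast_2d(px).astype(float);R=cv2.Rodrigues(np.array(c['rvec'],float))[0]
    f=K(c);cm=np.array([[f,0,c['cx']],[0,f,c['cy']],[0,0,1.]])
    s=cv2.undistortPoints(px.reshape(-1,1,2),cm,np.array([c['k1'],0,0,0,0.]))[:,0]
    d=np.c_[s,np.ones(len(s))]@R;o=-R.T@np.array(c['tvec']).ravel()
    t=(z-o[2])/d[:,2];return o+t[:,None]*d
E
python3 - <<'E'
from h import *
for n in('top','side'):
    c=ctrl.camera(n);cv2.imwrite(f'pics/{n}1.png',c['img'][:,:,::-1])
    R=cv2.Rodrigues(np.array(c['rvec'],float))[0];print(n,c['vfov'],c['k1'],-R.T@np.array(c['tvec']))
    for o in('oblong_plate','square_plate','board','tray'):
        for t in ctrl.trace(o,c)[:3]:
            m=t['pixels'].astype(np.uint8)
            cs=cv2.findContours(m,0,1)[0]
            if not cs: continue
            k=max(cs,key=cv2.contourArea)[:,0]
            z={'oblong_plate':.054,'square_plate':.054,'board':.05,'tray':.022}[o]
            w=unproj(k,z,c)[:,:2]
            r=cv2.minAreaRect((w*1000).astype(np.float32))
            print(o,round(t['confidence'],2),t['point'],m.sum(),np.round(r[0]),np.round(r[1]),round(r[2],1))
print(ctrl.get_obs())
E
```

```text
pics
top 50.532630717852044 -0.016733529627295005 [0.4755332  0.01643756 1.14903313]
oblong_plate 0.9 [137.2, 355.7] 1276 [285. 416.] [106.  58.] 21.4
oblong_plate 0.89 [200.2, 167.4] 1169 [681. 279.] [ 55. 108.] 4.4
oblong_plate 0.8 [267.4, 207.8] 1314 [588. 136.] [ 57. 113.] 87.2
square_plate 0.63 [317.9, 222.6] 1369 [564.  24.] [80. 80.] 88.9
board 0.86 [337.6, 213.4] 9434 [579.  19.] [341. 172.] 85.2
tray 0.72 [169.7, 261.5] 9025 [482. 360.] [203. 220.] 89.6
tray 0.72 [265.9, 211.0] 1268 [592. 140.] [ 57. 113.] 86.0
side 49.37819080598976 -0.12935264680855615 [0.48688771 0.95675433 0.76298715]
oblong_plate 0.97 [199.8, 300.9] 978 [755. 211.] [ 53. 109.] 8.7
oblong_plate 0.76 [227.6, 351.2] 1253 [678. 337.] [ 51. 106.] 3.8
oblong_plate 0.75 [283.9, 278.3] 1022 [589. 136.] [ 63. 112.] 86.0
square_plate 0.87 [302.1, 242.8] 789 [564.  26.] [87. 80.] 88.6
square_plate 0.48 [337.6, 382.0] 12026 [482. 395.] [205. 212.] 89.6
board 0.75 [291.4, 260.2] 6423 [579.  43.] [389. 176.] 85.5
tray 0.9 [337.9, 381.5] 11992 [483. 369.] [216. 221.] 89.5
{'time_s': 0.5, 'qpos': array([-1.30260238e+00,  2.99921907e-01,  1.52101626e+00, -1.89325716e-05,
        1.32068087e+00, -6.65998572e-02]), 'joint_vel': array([-1.28789321e-03, -9.88661907e-05, -8.95404828e-05, -1.92647217e-03,
       -1.63263558e-03,  1.83627567e-04]), 'tau': array([-4.29137344e-04, -5.31340563e+01, -3.52736449e+01,  7.08406884e-02,
        2.14834133e-02,  3.84011969e-06]), 'ee_pos': array([ 0.18070552, -0.51945396,  0.21342667]), 'eef_rot': array([-1.57082388e+00, -1.65465832e-05, -2.80679416e+00]), 'force': array([ 0.41767843, -0.98326395, -0.04422463]), 'moment': array([-0.00679958, -0.00888677,  0.00515175]), 'grip_width': 0.09421706591650053}
```

View pics/top1.png

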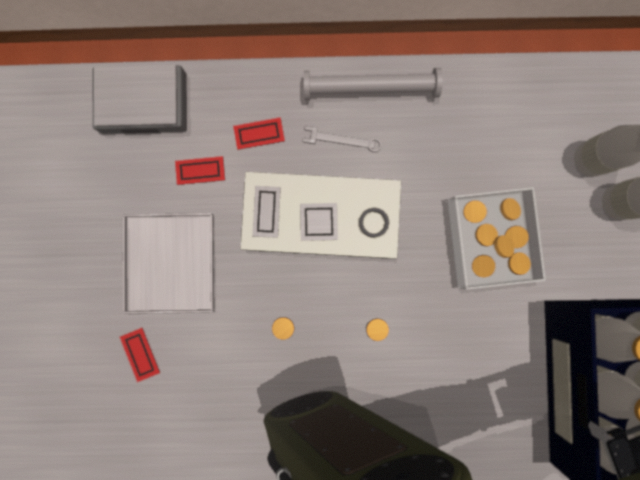

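View pics/side1.png

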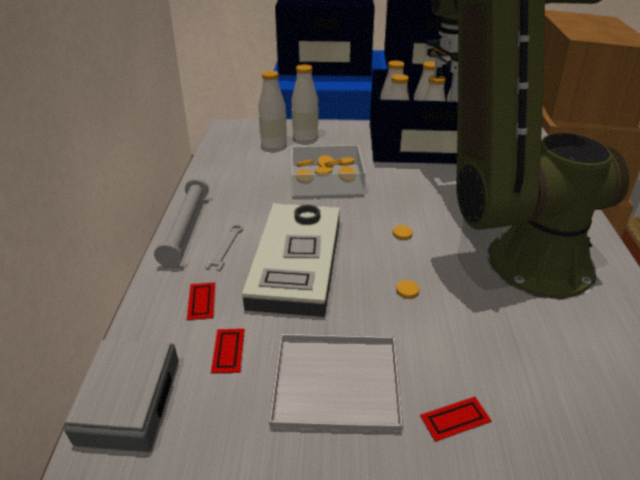

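The oblong plate is on the board at px (267,211), about (0.588, 0.136) with yaw -3°. Both cameras agree on this. The tray is at px (169,262), and the square plate and ring are to the right of the oblong one. I'll raise the arm first, then cross over to beyond the plate's far end with the fingers half shut.

Request:
play_rows(twist=[[0,0,0],[0,0,0],[0,0,0],[0,0,0.0878],[0,0,0.0878],[0,0,0.0878],[0,0,0.0878],[0,0,0.0878],[0,0,0.0878],[0,0,0.0878],[0,0,0.0878]], travel=[[0,0,0.8],[0,0,0.8],[0,0,0.8],[0.48,0.65,0],[0.48,0.65,0],[0.48,0.65,0],[0.48,0.65,0],[0.48,0.65,0],[0.48,0.65,0],[0.48,0.65,0],[0.48,0.65,0]], grip=[-1,-1,-1,0.5,0.5,0.5,0.5,0.5,0.5,0.5,0.5])

```text
time_s: 1.6
ee_pos: [0.3734, -0.258, 0.3336]
eef_rot: [-1.57, -0.0, -1.698]
force: [0.2, -0.0, -0.4]
grip_width: 0.0332
```

Request:
play_rows(twist=[[0,0,0.0878],[0,0,0.0878],[0,0,0.0878],[0,0,0.0878],[0,0,0.0878],[0,0,0.0878],[0,0,0.0878],[0,0,0.0878],[0,0,0.0878],[0,0,0.0878],[0,0,0.0878],[0,0,0.0878]], travel=[[0.48,0.65,0],[0.48,0.65,0],[0.48,0.65,0],[0.48,0.65,0],[0.48,0.65,0],[0.48,0.65,0],[0.48,0.65,0],[0.48,0.65,-0.3],[0.48,0.65,-0.5],[0.48,0.65,-0.5],[0.48,0.65,-0.5],[0.48,0.65,-0.5]], grip=[0.5,0.5,0.5,0.5,0.5,0.5,0.5,0.5,0.5,0.5,0.5,0.5])

```text
time_s: 2.8
ee_pos: [0.6614, 0.132, 0.2173]
eef_rot: [-1.571, -0.0, -0.043]
force: [-0.2, -0.4, 1.1]
grip_width: 0.0235
```

Request:
play_rows(twist=[[0,0,0],[0,0,0],[0,0,0],[0,0,0],[0,0,0],[0,0,0]], travel=[[0,0,-0.5],[0,0,-0.5],[0,0,-0.5],[0,0,-0.5],[0,0,-0.5],[0,0,0]], grip=[0.5,0.5,0.5,0.5,0.5,0.5])

```text
time_s: 3.4
ee_pos: [0.6591, 0.1303, 0.0898]
eef_rot: [-1.572, 0.006, -0.048]
force: [0.3, 0.0, -0.1]
grip_width: 0.0235
```

Run:
```python
from h import *
o=ctrl.get_obs();print(o['ee_pos'],o['eef_rot'],o['force'])
c=ctrl.camera('side');im=c['img'][:,:,::-1][180:340,180:400]
cv2.imwrite('pics/s2.png',cv2.resize(im,None,fx=3.5,fy=3.5,interpolation=2))
c=ctrl.camera('top');im=c['img'][:,:,::-1][130:290,180:400]
cv2.imwrite('pics/t2.png',cv2.resize(im,None,fx=3.5,fy=3.5,interpolation=2))
```

```text
[0.65910449 0.13032012 0.08979932] [-1.57190133  0.00576924 -0.04844148] [ 0.34094999  0.02645091 -0.11225088]
```

View pics/s2.png

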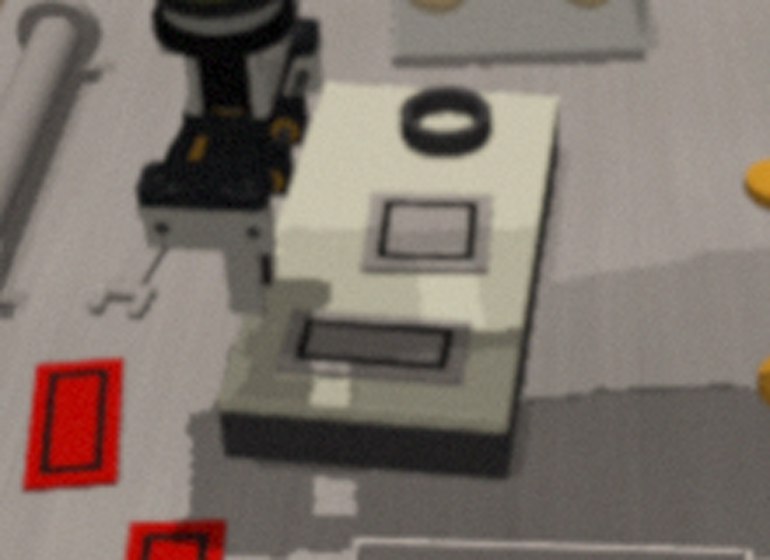

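Request:
play_rows(twist=[[0,0,0],[0,0,0],[0,0,0],[0,0,0],[0,0,0],[0,0,0]], travel=[[0.12,0.04,0],[0,0,-0.2],[0,0,-0.2],[0,0,-0.1],[0,0,-0.08],[0,0,0]], grip=[0.5,0.5,0.5,0.5,0.5,0.5])

```text
time_s: 4.1
ee_pos: [0.6664, 0.1325, 0.0637]
eef_rot: [-1.571, 0.001, -0.048]
force: [0.2, -0.7, -0.5]
grip_width: 0.0236
```

Request:
play_rows(twist=[[0,0,0],[0,0,0],[0,0,0]], travel=[[0,0,0],[0,0,-0.04],[0,0,0]], grip=[0.5,0.5,0.5])

```text
time_s: 4.4
ee_pos: [0.6667, 0.1326, 0.0624]
eef_rot: [-1.571, -0.0, -0.048]
force: [0.0, -0.8, -0.1]
grip_width: 0.0238
```

Request:
play_rows(twist=[[0,0,0],[0,0,0],[0,0,0]], travel=[[0,0,-0.04],[0,0,-0.02],[0,0,0]], grip=[0.5,0.5,0.5])

```text
time_s: 4.7
ee_pos: [0.6666, 0.1325, 0.0592]
eef_rot: [-1.571, 0.0, -0.049]
force: [-0.2, 0.9, -0.9]
grip_width: 0.0237
```

Request:
play_rows(twist=[[0,0,0],[0,0,0],[0,0,0],[0,0,0],[0,0,0],[0,0,0],[0,0,0],[0,0,0],[0,0,0],[0,0,0]], travel=[[-0.1,0.005,0],[-0.1,0.005,0],[-0.1,0.005,0],[-0.1,0.005,0],[-0.1,0.005,0],[-0.1,0.005,0],[-0.1,0.005,0],[-0.1,0.005,0],[0,0,0],[0,0,0]], grip=[0.5,0.5,0.5,0.5,0.5,0.5,0.5,0.5,0.5,0.5])

```text
time_s: 5.7
ee_pos: [0.6266, 0.1346, 0.0595]
eef_rot: [-1.571, 0.0, -0.048]
force: [-0.3, 0.9, 0.2]
grip_width: 0.0236
```

```bash
cat > look.py <<'E'
from h import *
import sys
k=sys.argv[1]
o=ctrl.get_obs();print(o['ee_pos'],o['force'])
for n in('side','top'):
    c=ctrl.camera(n)
    for t in ctrl.trace('oblong_plate',c)[:4]:
        q=max(cv2.findContours(t['pixels'].astype(np.uint8),0,1)[0],key=cv2.contourArea)[:,0]
        r=cv2.minAreaRect((unproj(q,.054,c)[:,:2]*1000).astype(np.float32))
        print(n,round(t['confidence'],2),t['point'],np.round(r[0],1),np.round(r[1]),round(r[2],1))
    im=c['img'][:,:,::-1][180:340,180:400] if n=='side' else c['img'][:,:,::-1][140:300,160:380]
    cv2.imwrite(f'pics/{n}{k}.png',cv2.resize(im,None,fx=3.5,fy=3.5,interpolation=2))
E
python3 look.py 3
```

```text
[0.62663642 0.13457384 0.05953055] [-0.25872451  0.90796127  0.22470159]
side 0.95 [299.2, 281.7] [560.5 137.1] [ 60. 111.] 87.3
side 0.89 [199.1, 304.9] [754.8 210.8] [ 53. 109.] 8.7
side 0.64 [455.6, 421.2] [291.1 468.6] [104.  54.] 21.8
side 0.6 [228.6, 350.7] [677.3 337.2] [ 52. 106.] 3.8
top 0.74 [139.4, 354.6] [285.4 416.1] [106.  57.] 22.0
top 0.74 [192.5, 168.7] [680.6 297. ] [55. 77.] 5.0
top 0.6 [259.1, 135.9] [758.9 150.2] [ 56. 108.] 8.2
```

View pics/side3.png

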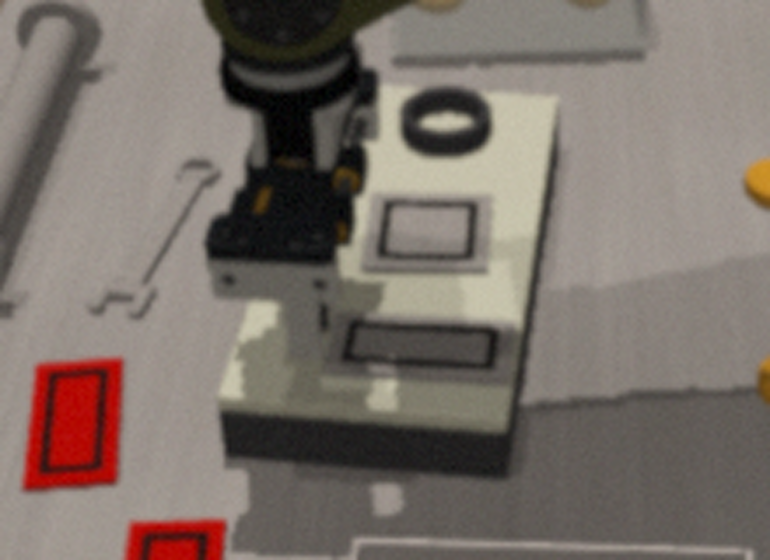

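Request:
play_rows(twist=[[0,0,0],[0,0,0],[0,0,0],[0,0,0],[0,0,0],[0,0,0],[0,0,0],[0,0,0],[0,0,0]], travel=[[-0.1,0.005,0],[-0.1,0.005,0],[-0.1,0.005,0],[-0.1,0.005,0],[-0.1,0.005,0],[-0.1,0.005,0],[-0.1,0.005,0],[0,0,0],[0,0,0]], grip=[0.5,0.5,0.5,0.5,0.5,0.5,0.5,0.5,0.5])

```text
time_s: 6.8
ee_pos: [0.5917, 0.1363, 0.0596]
eef_rot: [-1.571, 0.0, -0.048]
force: [0.1, -0.4, 0.1]
grip_width: 0.0233
```

```bash
python3 look.py 4
```

```text
[0.59166348 0.13632081 0.05955197] [ 0.063753   -0.39126992  0.13034369]
side 0.97 [314.0, 279.1] [524.2 138.1] [ 63. 112.] 85.2
side 0.85 [198.9, 301.4] [754.9 208.9] [ 53. 111.] 9.3
side 0.79 [229.0, 349.5] [676.6 337.2] [ 53. 106.] 3.7
side 0.68 [455.3, 421.0] [292.2 468.9] [105.  54.] 21.0
top 0.89 [256.4, 136.3] [759.5 149.4] [ 55. 105.] 10.6
top 0.73 [139.3, 355.0] [284.5 416.1] [105.  53.] 20.8
top 0.56 [199.3, 168.0] [682.2 280.2] [ 55. 107.] 5.8
```

View pics/side4.png

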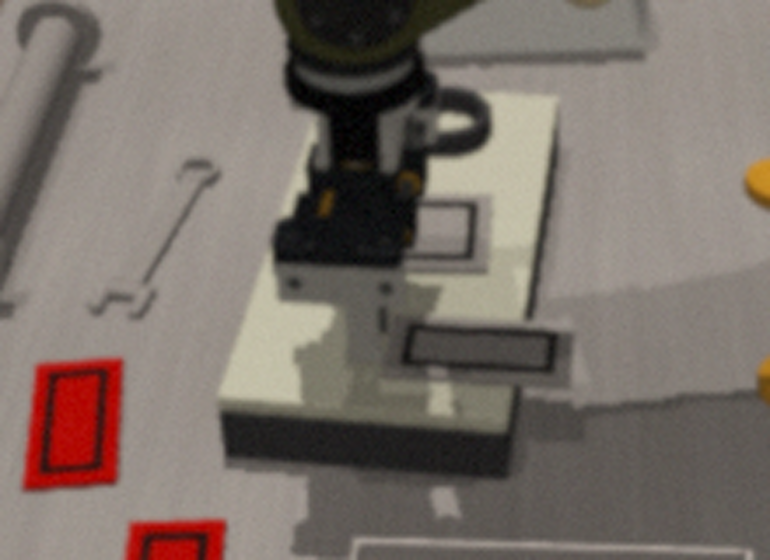

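View pics/top4.png

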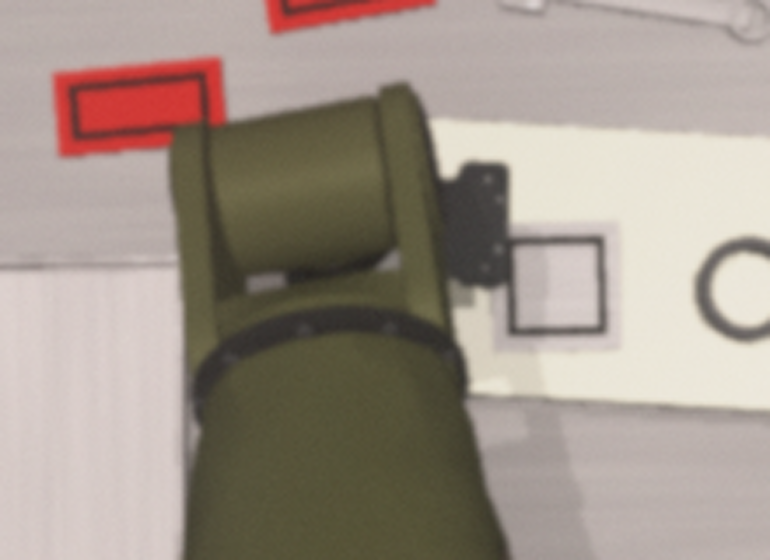

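Request:
play_rows(twist=[[0,0,0],[0,0,0],[0,0,0],[0,0,0],[0,0,0],[0,0,0],[0,0,0]], travel=[[-0.06,0.003,0],[0,0,0],[0.2,0,0],[0.2,0,0],[0,0,0.6],[0,0,0.6],[0,0,0]], grip=[0.5,0.5,0.5,0.5,0.5,0.5,0.5])

```text
time_s: 7.7
ee_pos: [0.6103, 0.1367, 0.1236]
eef_rot: [-1.57, -0.006, -0.048]
force: [-0.1, 0.1, -0.5]
grip_width: 0.0236
```

```bash
python3 look.py 5;python3 - <<'E'
from h import *
c=ctrl.camera('side')
# predicted board corners & plate corners overlay
im=c['img'][:,:,::-1].copy()
def rect(cx,cy,L,W,a,z):
    a=np.radians(a);u=np.array([np.cos(a),np.sin(a)]);v=np.array([-u[1],u[0]])
    return np.array([[*(np.array([cx,cy])+u*L/2*s+v*W/2*t),z] for s,t in((1,1),(1,-1),(-1,-1),(-1,1))])
im=cv2.resize(im[180:340,180:400],None,fx=3.5,fy=3.5,interpolation=2)
for R in(rect(.579,.019,.17,.34,-4.8,.05),rect(.5225,.1385,.11,.055,-2.8,.054)):
    p=(proj(R,c)-[180,180])*3.5
    cv2.polylines(im,[p.astype(np.int32)],True,(0,200,0),1)
cv2.imwrite('pics/ov5.png',im)
E
```

```text
[0.61032339 0.13673521 0.12357398] [-0.05889173  0.06367637 -0.46990997]
side 0.92 [317.2, 279.3] [523.2 139.1] [ 59. 110.] 87.3
side 0.68 [202.7, 303.0] [754.1 210.5] [ 53. 112.] 7.2
side 0.68 [227.3, 348.4] [679.1 338.1] [ 55. 109.] 3.5
top 0.89 [256.2, 134.6] [760.3 150.7] [ 56. 106.] 9.1
top 0.63 [187.1, 168.9] [678.9 306.5] [55. 53.] 3.3
top 0.6 [138.4, 354.1] [285.1 415.8] [104.  55.] 21.4
```

View pics/ov5.png

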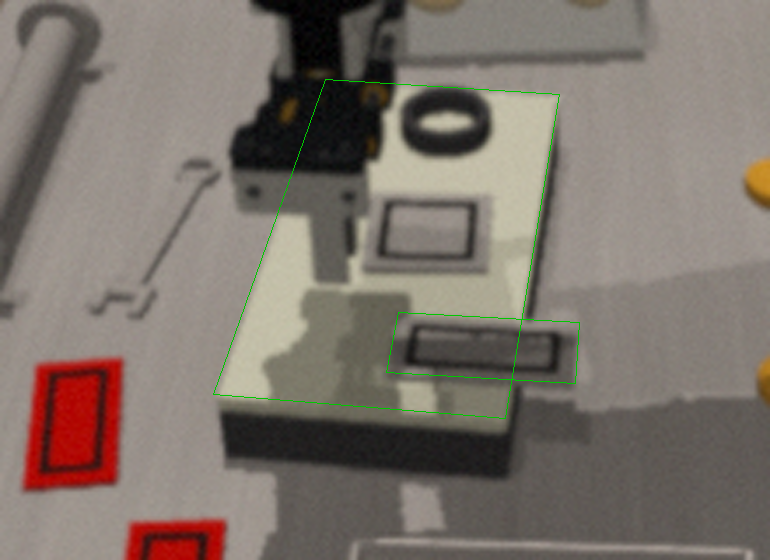

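Request:
play_rows(twist=[[0,0,0],[0,0,0],[0,0,0],[0,0,0],[0,0,0],[0,0,0],[0,0,0],[0,0,0],[0,0,0]], travel=[[-0.5,0,0],[-0.5,0.04,0],[-0.5,0.04,0],[-0.5,0,0],[-0.5,0,0],[0,0,-0.4],[0,0,-0.3],[0,0,0],[0,0,0]], grip=[-1,-1,-1,-1,-1,-1,-1,-1,-1])

```text
time_s: 8.85
ee_pos: [0.4836, 0.1404, 0.0843]
eef_rot: [-1.571, 0.001, -0.048]
force: [-0.4, 0.4, 1.0]
grip_width: 0.0914
```

```bash
python3 look.py 6
```

```text
[0.48356717 0.14041504 0.08428206] [-0.36725472  0.40805744  0.95813062]
side 0.79 [311.4, 279.7] [523.3 140.2] [ 62. 110.] 87.5
side 0.79 [452.7, 421.1] [292.3 469.7] [103.  54.] 21.7
side 0.64 [203.1, 302.6] [754.4 210.2] [ 51. 106.] 9.0
top 0.95 [202.4, 169.7] [681.2 279.4] [ 55. 108.] 3.4
top 0.88 [139.9, 355.7] [285.5 415.6] [106.  56.] 21.7
top 0.74 [266.8, 219.2] [561.6 137.6] [52. 32.] 88.8
top 0.69 [258.6, 134.0] [759.6 150. ] [ 55. 107.] 9.0
```

View pics/side6.png

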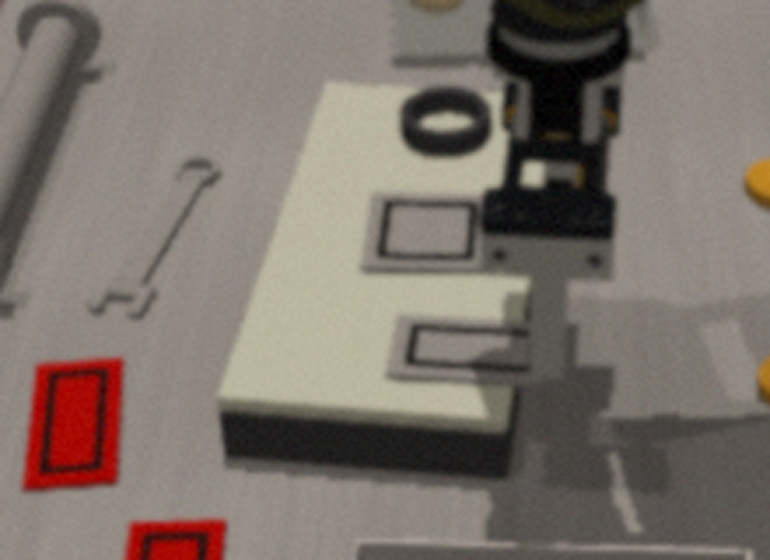

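View pics/top6.png

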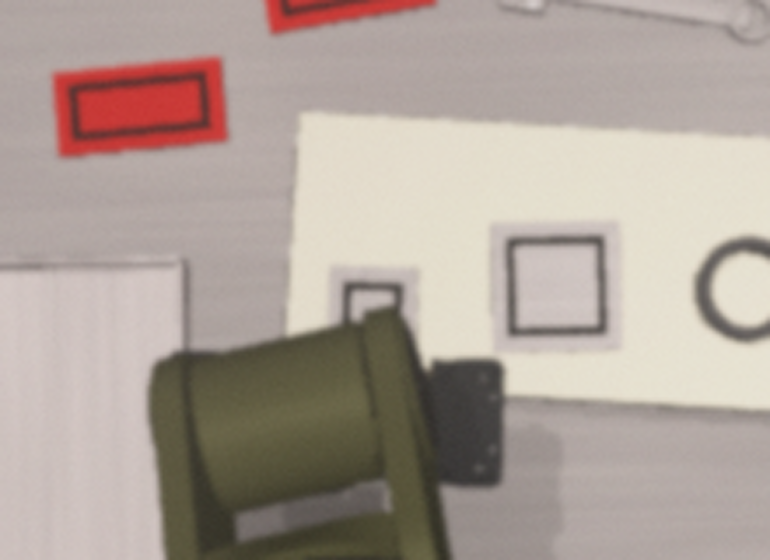

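Request:
play_rows(twist=[[0,0,0],[0,0,0],[0,0,0],[0,0,0]], travel=[[-0.01,0,-0.2],[0,-0.01,-0.2],[0,0,-0.2],[0,0,0]], grip=[-1,-1,-1,-1])

```text
time_s: 9.45
ee_pos: [0.4823, 0.1397, 0.0527]
eef_rot: [-1.572, 0.003, -0.049]
force: [-0.6, -0.0, -0.5]
grip_width: 0.0939
```

Request:
play_rows(twist=[[0,0,0],[0,0,0],[0,0,0],[0,0,0],[0,0,0],[0,0,0],[0,0,0],[0,0,0]], travel=[[0,0,0],[0,0,0],[0,0,0],[0,0,0],[0,0,0],[0,0,0],[0,0,0],[0,0,0]], grip=[0.8,0.8,0.8,0.8,0.8,0.8,0.8,0.8], force=50)

```text
time_s: 10.25
ee_pos: [0.4833, 0.14, 0.0545]
eef_rot: [-1.571, -0.0, -0.049]
force: [0.5, 1.1, 2.5]
grip_width: 0.0534
```

Request:
play_rows(twist=[[0,0,0],[0,0,0],[0,0,0],[0,0,0],[0,0,0],[0,0,0]], travel=[[0,0,0.1],[0,0,0.1],[0,0,0.2],[0,0,0.2],[0,0,0.2],[0,0,0]], grip=[0.8,0.8,0.8,0.8,0.8,0.8])

```text
time_s: 10.85
ee_pos: [0.484, 0.1401, 0.0962]
eef_rot: [-1.57, -0.003, -0.048]
force: [-0.1, -0.3, -2.1]
grip_width: 0.0535
```

```bash
python3 look.py 7
```

```text
[0.48397085 0.14010839 0.09621326] [-0.13538105 -0.29033194 -2.07632762]
side 0.82 [311.2, 264.5] [539.6  89.3] [62. 88.] 89.5
side 0.71 [228.5, 349.3] [677.4 337.2] [ 52. 107.] 3.7
side 0.65 [200.6, 301.4] [754.1 210. ] [ 51. 106.] 8.7
side 0.64 [455.4, 420.2] [290.8 468.9] [106.  55.] 21.6
top 0.89 [262.7, 219.4] [561.8 142. ] [56. 41.] 89.0
top 0.75 [201.4, 168.6] [681.4 280.1] [ 53. 105.] 4.4
top 0.74 [255.2, 137.3] [759.1 151.4] [ 58. 108.] 8.4
top 0.64 [138.3, 351.7] [285.7 415.2] [107.  58.] 22.4
```

View pics/side7.png

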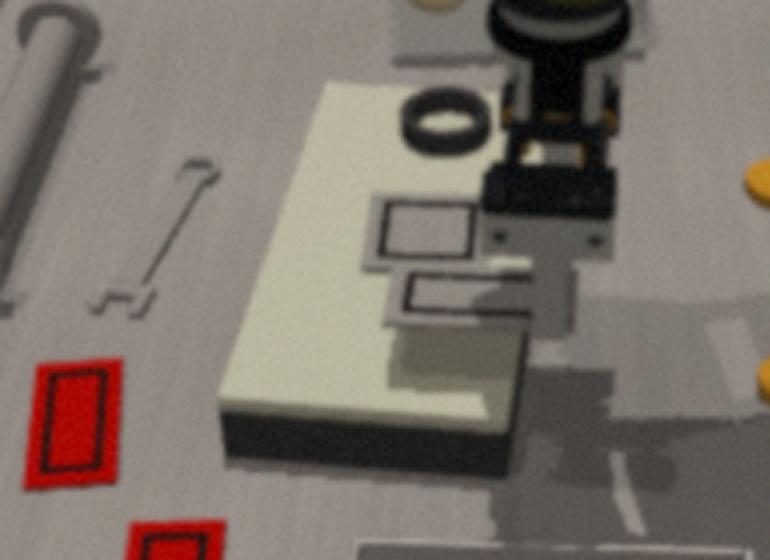

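Request:
play_rows(twist=[[0,0,0],[0,0,0],[0,0,0],[0,0,0],[0,0,0],[0,0,0],[0,0,0],[0,0,0],[0,0,0],[0,0,0],[0,0,0],[0,0,0]], travel=[[0,0,0.4],[0,0,0.5],[0,0,0.5],[0,0,0.4],[-0.1,0.4,0.1],[-0.12,0.6,0],[-0.12,0.7,0],[-0.12,0.7,0],[-0.12,0.7,0],[-0.12,0.7,0],[-0.12,0.5,0],[0,0.14,0]], grip=[0.8,0.8,0.8,0.8,0.8,0.8,0.8,0.8,0.8,0.8,0.8,0.8])

```text
time_s: 12.25
ee_pos: [0.4412, 0.3639, 0.1886]
eef_rot: [-1.571, 0.001, -0.046]
force: [-0.2, 0.2, -1.6]
grip_width: 0.0539
```

Request:
play_rows(twist=[[0,0,0],[0,0,0],[0,0,0],[0,0,0],[0,0,0],[0,0,0],[0,0,0]], travel=[[0,0,-0.3],[0,0,-0.5],[0,0,-0.5],[0,0,-0.5],[0,0,-0.5],[0,0,-0.3],[0,0,0]], grip=[0.8,0.8,0.8,0.8,0.8,0.8,0.8])

```text
time_s: 12.95
ee_pos: [0.4416, 0.3609, 0.0575]
eef_rot: [-1.573, 0.003, -0.049]
force: [-0.3, 0.0, -1.5]
grip_width: 0.0538
```

Run:
```python
from h import *
o=ctrl.get_obs();print(o['ee_pos'],o['force'],o['grip_width'])
c=ctrl.camera('side');cv2.imwrite('pics/s8.png',c['img'][:,:,::-1])
```

```text
[0.44159376 0.36093279 0.05750366] [-0.34705105  0.03570573 -1.4972846 ] 0.05380316926385553
```

View pics/s8.png

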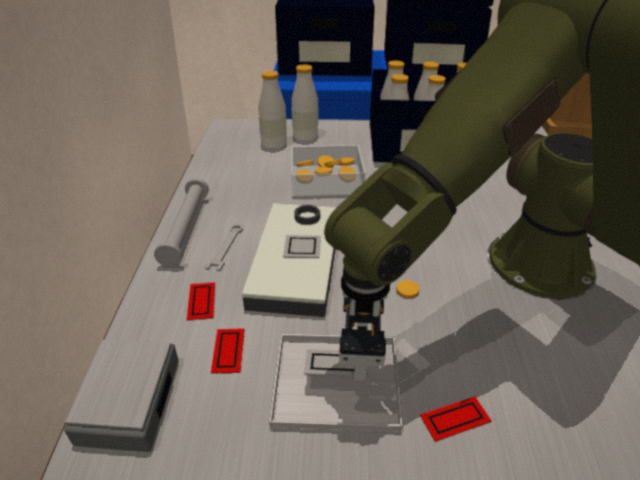

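Request:
play_rows(twist=[[0,0,0],[0,0,0],[0,0,0],[0,0,0],[0,0,0],[0,0,0],[0,0,0]], travel=[[0,0,-0.2],[0,0,-0.2],[0,0,-0.2],[0,0,-0.15],[0,0,-0.08],[0,0,0],[0,0,0]], grip=[0.8,0.8,0.8,0.8,0.8,0.8,0.8])

```text
time_s: 13.7
ee_pos: [0.4423, 0.362, 0.0181]
eef_rot: [-1.571, -0.0, -0.048]
force: [0.8, -0.0, -1.0]
grip_width: 0.0541
```

Request:
play_rows(twist=[[0,0,0],[0,0,0],[0,0,0],[0,0,0]], travel=[[0,0,-0.04],[0,0,-0.03],[0,0,0],[0,0,0]], grip=[0.8,0.8,0.8,0.8])

```text
time_s: 14.1
ee_pos: [0.4422, 0.362, 0.0145]
eef_rot: [-1.571, -0.0, -0.048]
force: [-0.2, 0.6, -1.6]
grip_width: 0.0536
```

Request:
play_rows(twist=[[0,0,0],[0,0,0],[0,0,0]], travel=[[0,0,-0.03],[0,0,0],[0,0,0]], grip=[0.8,0.8,0.8])

```text
time_s: 14.4
ee_pos: [0.4422, 0.3619, 0.0129]
eef_rot: [-1.571, 0.0, -0.048]
force: [0.0, -0.4, -1.0]
grip_width: 0.0537
```

Request:
play_rows(twist=[[0,0,0],[0,0,0],[0,0,0],[0,0,0],[0,0,0],[0,0,0],[0,0,0]], travel=[[0,0,0],[0,0,0],[0,0,0],[0,0,0],[0,0,0],[0,0,0],[0,0,0]], grip=[0,-0.2,-0.3,-0.6,-0.6,-0.6,-0.6])

```text
time_s: 15.1
ee_pos: [0.4422, 0.3619, 0.013]
eef_rot: [-1.571, -0.0, -0.048]
force: [0.6, -0.1, 0.2]
grip_width: 0.0752
```

Request:
play_rows(twist=[[0,0,0],[0,0,0],[0,0,0],[0,0,0],[0,0,0],[0,0,0],[0,0,0],[0,0,0],[0,0,0]], travel=[[0,0,0.2],[0,0,0.5],[0,0,0.6],[0,0,0.6],[0,0,0.6],[0,0,0.6],[-0.5,-0.6,0.6],[-0.5,-0.6,0],[0,0,0]], grip=[-0.6,-0.6,-0.6,-0.6,-0.6,-0.6,-0.6,-0.6,-0.6])

```text
time_s: 16.0
ee_pos: [0.3902, 0.2999, 0.1993]
eef_rot: [-1.57, -0.001, -0.049]
force: [-0.2, -0.1, -0.6]
grip_width: 0.0752
```

Run:
```python
from h import *
o=ctrl.get_obs();print(o['time_s'],o['ee_pos'],o['force'],o['grip_width'])
for n in('side','top'):
    c=ctrl.camera(n);cv2.imwrite(f'pics/{n}9.png',c['img'][:,:,::-1])
    for t in ctrl.trace('oblong_plate',c)[:4]+ctrl.trace('square_plate',c)[:1]:
        q=max(cv2.findContours(t['pixels'].astype(np.uint8),0,1)[0],key=cv2.contourArea)[:,0]
        for z in(.008,.054):
            r=cv2.minAreaRect((unproj(q,z,c)[:,:2]*1000).astype(np.float32))
            print(n,z,round(t['confidence'],2),t['point'],np.round(r[0],1),np.round(r[1]),round(r[2],1))
```

```text
16.0 [0.39024671 0.29985115 0.19933724] [-0.15032905 -0.11682961 -0.63344845] 0.07522336546381508
side 0.008 0.96 [227.5, 351.6] [690.3 297.1] [ 56. 113.] 3.7
side 0.054 0.96 [227.5, 351.6] [677.9 337.3] [ 52. 106.] 3.7
side 0.008 0.76 [201.7, 302.9] [771.3 163. ] [ 55. 116.] 9.0
side 0.054 0.76 [201.7, 302.9] [754.  211.3] [ 51. 109.] 9.0
side 0.008 0.75 [335.1, 382.4] [482.2 363.3] [ 59. 108.] 88.0
side 0.054 0.75 [335.1, 382.4] [482.5 399.5] [ 55. 101.] 88.0
side 0.008 0.64 [456.3, 420.9] [278.3 437.1] [110.  56.] 22.3
side 0.054 0.64 [456.3, 420.9] [291.  468.8] [103.  52.] 22.3
side 0.008 0.93 [303.0, 245.2] [568.5 -36.9] [85. 91.] 0.3
side 0.054 0.93 [303.0, 245.2] [563.6  23.6] [80. 85.] 0.3
top 0.008 0.68 [198.6, 166.2] [689.8 291.3] [ 57. 111.] 4.7
top 0.054 0.68 [198.6, 166.2] [681.1 280.2] [ 54. 106.] 4.7
top 0.008 0.67 [173.9, 259.4] [484.  359.4] [ 58. 111.] 87.5
top 0.054 0.67 [173.9, 259.4] [483.7 345.6] [ 56. 107.] 87.5
top 0.008 0.63 [257.0, 134.9] [771.2 156.2] [ 58. 110.] 8.6
top 0.054 0.63 [257.0, 134.9] [759.3 150.5] [ 56. 106.] 8.6
top 0.008 0.55 [134.8, 355.5] [272.4 438.8] [44. 46.] 26.2
top 0.054 0.55 [134.8, 355.5] [280.6 421.8] [42. 44.] 26.2
top 0.008 0.86 [320.4, 223.3] [568.1  24.1] [83. 83.] 0.8
top 0.054 0.86 [320.4, 223.3] [564.4  23.8] [80. 80.] 0.8
```

View pics/side9.png

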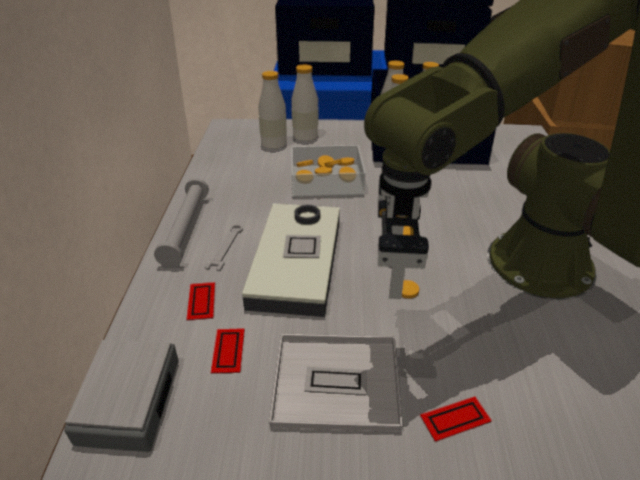

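View pics/top9.png

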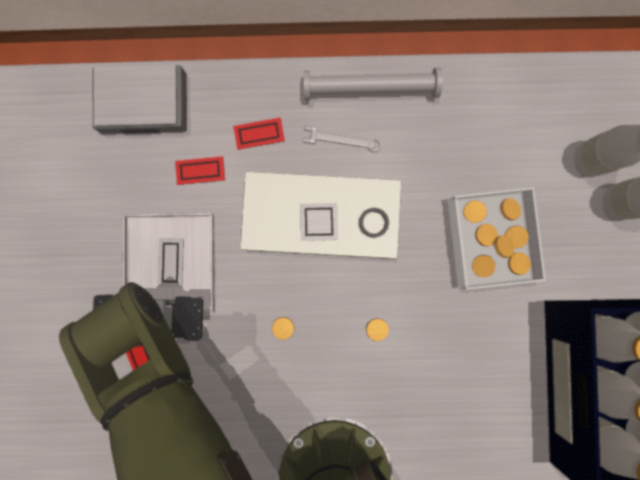

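The plate is in the tray at px (335,382) side and (170,262) top. Read at floor height, both views put it at about (0.483, 0.361) and at full size, so it lies flat. The square plate hasn't moved and the arm is clear.

```bash
python3 -c "
from station import ctrl
print(ctrl.hand_in())"
```

```text
the job is handed in; nothing more can be done
None
```

The oblong plate now lies flat on the tray floor, and the job was handed in at about 16 s, well under the 58 s limit.

- **Slide:** I pushed the plate from its far end with both fingertips until about 36 mm stuck out over the board's near edge, about a third of its length.
- **Grasp and lift:** I gripped the overhanging part by its two long sides at 50 N. The plate stayed level, and I lifted it to about 0.19 m (TCP height).
- **Placing:** I lowered it until the fingertips were about 1 mm above the tray floor, let go, and backed the arm off. By the grip height, the plate dropped about 4 mm on release.

**Last checks:**
- **Position:** both cameras put the plate at about (0.483, 0.361), near the tray centre. They agree within about 4 mm, and its apparent size fits a plate lying flat.
- **Other objects:** the square plate is at (0.564, 0.024), where it started, and the ring, lids and red look-alikes look unmoved in the pictures.
- **Robot:** the gripper is clear of everything, and the forces reported after each move stayed within about 3 N.
- **Disagreements:** the network sometimes named the red look-alikes as the plate. I discarded those by position and colour.

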